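# Push the filter selector lever through its H gate to the blue slot

## Robot

A 7-joint arm with a two-finger parallel gripper is mounted at the origin on the work surface. World frame = base frame: x ahead of the robot, y to its left, z up, the work surface at z = 0. Lengths are in mm, angles in rad, forces in N, time in s.
With the tool pointing down it reaches from about 425 to 950 mm from the base axis. Payload 4.7 kg.
Tool frame: the origin (TCP) lies on the centre line of the jaws, within the pads' length; the fingertips stand 22 mm ahead of it and the grasp point (between the pads) lies 3 mm ahead of it (bot.tips_ahead is the distance from the TCP to the fingertips, in mm); x points along the fingers, z is the direction in which the jaws open and shut, and the axes are right-handed (so a half turn about x gives the same grasp; the last joint's range is limited). The gripper opens to 87 mm and grips with 3 to 60 N. Pads are 19 mm wide; open, the fingers measure 117 mm over their backs; the gripper's body (75 mm by 190 mm) begins 51 mm behind the grasp point.
Start: joints at [1.314, 0.469, -0.049, 1.532, 0.024, 1.141, -0.082], TCP at [152.484, -657.568, 244.573] pointing down, gripper open.
Joint ranges: [-2.59, 2.59], [-0.33, 1.99], [-1.39, 1.29], [0.1, 2.45], [-1.04, 4.18], [0.21, 1.99], [-2.66, 2.66]. Speed limits (rad/s): [2.57, 2.57, 3.14, 3.14, 3.14, 3.14, 3.14].

## Interface

Orientations are given as a unit quaternion [w, x, y, z].
In Python, from cell import bot gives the robot as it stands.
- The arm moves only by the tool send_rows, never from a script. Its argument "motion" is a list that holds one entry, the list of rows, each a list of 7 numbers: the shift along the tool's x, y, z each as a share of 0.3 m, from -1 to 1, then the turn, a rotation vector about the tool's x, y, z each as a share of 45 degrees, from -1 to 1, then the closure, from 0 (fully open) to 1 (shut). A call has 1 to 10 rows; each row is the pose to reach, as a shift and turn from the pose measured when the call began, along the tool's axes at that moment; what a row does not reach only later rows make up. A row lasts 1/8 s, in which the tool goes at most 62.5 mm and 10.7 degrees, less where a joint would pass 70% of its speed; a pose out of reach is approached as far as the arm can. A call with a number of a shift or a turn outside -1 to 1 is refused whole. A call with a gripper value outside its range is refused whole. The fingers move at their own pace and stop on an object; "grip_force" is the grip in N (left out, the last holds). Time passes only in rows, so rows that repeat a pose let the fingers close. It gives the time, the measured TCP pose, the force and the opening at its end, in the units of the state.
- bot.observe(): the state, without advancing time (a new reading comes with each control period).
- bot.get_image(name): name is "scene" or "top"; returns a dict with "image" (400x640x3 uint8, red, green, blue), "camera_matrix" (3x3 intrinsics, pixels), "origin" and "orientation" of the camera in the world. Camera axes: x right, y up, looking along -z (the intrinsics and any distortion apply to the point x, -y, -z); pixel columns grow to the right and rows downward; lengths in mm; the calibration is good to about 2 mm. A picture is of the moment at which its call begins. There is no depth.
- bot.finish_job(): hands the job in, once; it reports no verdict.
The state is a dict: "time_s": time; "q": joint angles; "joint_vel": joint speeds; "joint_efforts": joint torques, N m; "tool_pos": TCP position; "tool_rot": TCP orientation; "contact_force": force on the tool from outside, world axes, zero at the start; "wrist_torque": the same for the moment, N m; "gripper_width": finger opening in mm.
Only numpy, scipy, OpenCV 4.12 (cv2) and the standard library are available. Lean on these libraries where they do the work, as an engineer would, in place of code of your own. Each camera call takes 0.05 s, during which the arm holds its last target.

## Task

Change the filter on the optical bench: with the fingertips, gently push the black-balled selector lever out of the white-marked slot and through the H-shaped gate until it is fully home in the slot with the blue marker, then let go of it and move clear. Do not grip the lever, do not push it into the red or yellow slot on the way, and leave the objective, the lens on its post and the screwdriver where they are.

Things in the scene. Friction and masses are not known exactly. Their poses are not given: they have to be found in the camera images.
- selector: Filter selector: black box 136 x 110 mm, 107.5 mm high, grey gate plate on top, foot plate 186 x 90 x 10 mm, round ports standing out 12 mm left and right; bolted down, never moves. Origin: centre of its underside, on the work surface. Own axes: x from its near to its far slots (away from the robot when unturned), y left, z up; turned by up to 0.5 rad either way.
- gate_mid (a point): Centre of the gate plate's H opening, 107.5 mm up; selector's axes. Two grooves 16 mm wide, 70 mm long along x, centred at y = +26 and -26 mm, are joined by one cross channel 18 mm wide along y at x = 0. Each groove is a near (x-) and a far (x+) slot: four slots. To change grooves the lever must stand at x = 0 (lever_fore within about 0.04 rad of 0).
- lever_ball (a point): Centre of the black ball, 30 mm across, on the lever's 10 mm steel stem. It is 145 mm from the pivot, which is on the selector's z axis 20 mm up; so about 165 mm up when upright, 152 mm in a slot. Along the selector's x it lies at 145*sin(lever_fore) mm, along y at 145*sin(lever_side) mm (slightly less when lever_fore is not 0). It cannot be lifted. The point's axes turn with the lever.
- lever_fore (a joint): Lever's swing along the selector's x, rad: 0 in the cross channel, + to the far slots, - to the near slots; fully home in a slot, stopped by the groove's end, about +0.31 or -0.31. It stays where it is left (friction; about 1.5 N at the ball moves it). Starts at -0.31 to -0.25.
- lever_side (a joint): Lever's swing along the selector's y, rad: + to its left. About +0.30 in the left groove and -0.30 in the right groove (play of about 0.03 either way), 0 half-way along the cross channel. It stays where it is left (friction; about 1.5 N at the ball moves it). Starts in the left groove.
- marker_blue_mid (a point): Centre of the top of the blue marker tile, 22 x 36 x 3 mm, fixed on the gate plate just beyond the outer end of its slot: at selector x = +52 or -52 mm, y = +28 or -28 mm, 110.5 mm above the work surface. Blue is in any of the three slots other than near-left. Its axes are the selector's.
- marker_red_mid (a point): The same for the red marker tile (a slot not to be entered).
- marker_yellow_mid (a point): The same for the yellow marker tile (a slot not to be entered).
- marker_white_mid (a point): The same for the white marker tile, always at the near-left slot, where the lever starts (its ball hangs over the tile).
- objective_mid (a point): Loose microscope objective, steel with a yellow ring, standing upright, 30 mm in diameter and 54 mm high, to the left of the selector. Site at its centre half-way up, z up. Leave alone.
- lens_post_mid (a point): Loose lens on a short black post, 48 mm round foot, 114 mm high, to the right of the selector. Site on its axis 57 mm up, z up. Leave alone.
- driver_grip (a point): Loose screwdriver with a red handle, 150 mm long, lying on the work surface on the robot's side of the selector. Site in the middle of its handle. Leave alone.
Not all that is in view belongs to the job. Of the things that look like the selector, the smaller one is meant.

How it is judged (in metres and radians):
At the end, for the whole second after the job is handed in: The lever is home in the slot with the blue marker (lever_fore beyond 0.26 rad towards it, of about 0.31 at the stop; lever_side beyond 0.2 rad towards its groove) and at rest; objective, lens post and screwdriver within 15 mm of where they stood, the first two upright (((x of marker_blue_mid in the frame of selector above 0 m and y of marker_blue_mid in the frame of selector above 0 m and value of joint lever_fore above 0.26 rad and value of joint lever_side above 0.2 rad) or (x of marker_blue_mid in the frame of selector above 0 m and y of marker_blue_mid in the frame of selector below 0 m and value of joint lever_fore above 0.26 rad and value of joint lever_side below -0.2 rad) or (x of marker_blue_mid in the frame of selector below 0 m and y of marker_blue_mid in the frame of selector below 0 m and value of joint lever_fore below -0.26 rad and value of joint lever_side below -0.2 rad)) and velocity of joint lever_fore between -0.05 and 0.05 rad/s and velocity of joint lever_side between -0.05 and 0.05 rad/s and distance of each of objective_mid, lens_post_mid, driver_grip from where it was at the start of the episode below 0.015 m and angle between each of objective_mid, lens_post_mid's own z axis and vertical below 0.2 rad); the robot touches nothing.
It fails at once if the lever goes half-way or farther (lever_fore past 0.17 rad) into the red slot ((x of marker_red_mid in the frame of selector above 0 m and y of marker_red_mid in the frame of selector above 0 m and value of joint lever_fore above 0.17 rad and value of joint lever_side above 0.1 rad) or (x of marker_red_mid in the frame of selector above 0 m and y of marker_red_mid in the frame of selector below 0 m and value of joint lever_fore above 0.17 rad and value of joint lever_side below -0.1 rad) or (x of marker_red_mid in the frame of selector below 0 m and y of marker_red_mid in the frame of selector below 0 m and value of joint lever_fore below -0.17 rad and value of joint lever_side below -0.1 rad)).
It fails at once if the lever goes half-way or farther (lever_fore past 0.17 rad) into the yellow slot ((x of marker_yellow_mid in the frame of selector above 0 m and y of marker_yellow_mid in the frame of selector above 0 m and value of joint lever_fore above 0.17 rad and value of joint lever_side above 0.1 rad) or (x of marker_yellow_mid in the frame of selector above 0 m and y of marker_yellow_mid in the frame of selector below 0 m and value of joint lever_fore above 0.17 rad and value of joint lever_side below -0.1 rad) or (x of marker_yellow_mid in the frame of selector below 0 m and y of marker_yellow_mid in the frame of selector below 0 m and value of joint lever_fore below -0.17 rad and value of joint lever_side below -0.1 rad)).
It fails at once if the fingers press on the selector or its lever with more than 30 N (or squeeze it) (contact force between the fingers and selector above 30 N).
It fails at once if the objective, the lens on its post or the screwdriver is moved by 15 mm or more, lifted or knocked over (not (distance of each of objective_mid, lens_post_mid, driver_grip from where it was at the start of the episode below 0.015 m and angle between each of objective_mid, lens_post_mid's own z axis and vertical below 0.2 rad)).
It also fails if it takes over 61 s, if anything falls off the work surface, if the arm or the gripper's body presses on something with over 40 N, if the wrist force passes 120 N, or if a joint passes its speed limit or range.

## Working session

There is one attempt and no reset: what is moved stays moved. The work goes in short steps, Python scripts to look and compute and a tool call to move; the robot and the scene stay as the last step left them, time stands still between calls to the robot, and variables do not carry over. Pictures are saved under pics/ and viewed, and the job is handed in when it is done.

Besides the shell and the picture viewer there is one more tool, called after ">>>" by a JSON object that holds its "fn" and its "kwargs", one argument or row to a line. send_rows: Moves the arm, as the interface text tells. Its arguments: {"type":"object","properties":{"motion":{"type":"array","items":{"type":"array","items":{"type":"array","items":{"type":"number"}}}},"grip_force":{"type":"number"}},"required":["motion"]}

```bash
mkdir -p pics; ls
python3 - <<'E'
from cell import bot
import cv2
print(bot.observe())
for n in("scene","top"):
    d=bot.get_image(n); cv2.imwrite(f"pics/{n}0.png",d["image"][:,:,::-1]); print(n,d["camera_matrix"],d["origin"],d["orientation"],[k for k in d])
E
```

```text
pics
{'time_s': 0.0, 'q': array([ 1.31406261,  0.4694449 , -0.04856579,  1.5337052 ,  0.02411043,
        1.14100947, -0.08230157]), 'joint_vel': array([ 0.00031227, -0.00055801,  0.00166463, -0.00151296,  0.00137832,
        0.00080923,  0.0008973 ]), 'joint_efforts': array([-4.09073627e-04, -5.07980597e+01, -8.09778878e-02, -2.36158490e+01,
       -6.13615802e-02,  3.78984539e-02,  1.85958224e-04]), 'tool_pos': array([ 152.3236956 , -657.00633688,  243.49220666]), 'tool_rot': array([ 0.55302726,  0.44032984,  0.55416512, -0.43951279]), 'contact_force': array([ 0.64126164, -0.46310881, -0.48104016]), 'wrist_torque': array([0.00664732, 0.00700938, 0.03327828]), 'gripper_width': 86.65635217301826}
scene [[396.00755556   0.         319.84724018]
 [  0.         396.00755556 201.152036  ]
 [  0.           0.           1.        ]] [1298.15258645 -118.57943335  807.8698666 ] [0.75338895 0.34173304 0.24094957 0.50751052] ['image', 'camera_matrix', 'origin', 'orientation']
top [[430.84106699   0.         315.32146634]
 [  0.         430.84106699 196.13694119]
 [  0.           0.           1.        ]] [ 363.10145718  147.54014008 1052.07224091] [ 0.72527487  0.07489043 -0.06828728 -0.68095861] ['image', 'camera_matrix', 'origin', 'orientation']
```

View pics/scene0.png

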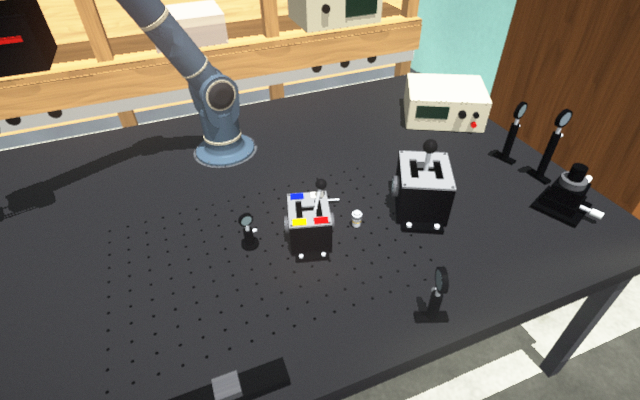

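View pics/top0.png

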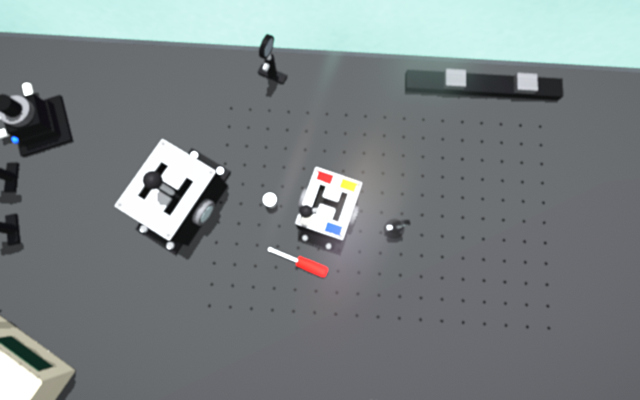

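The top view shows the small selector at about (330,205). Its ball is at (306,211), with red at (325,177), yellow at (348,185) and blue at (334,229), so blue is near-right. The scene view agrees. Next I'll measure positions.

```bash
cat > h.py <<'E'
from cell import bot
import cv2, numpy as np
from scipy.spatial.transform import Rotation as R
def rot(q): return R.from_quat([q[1],q[2],q[3],q[0]])
def ray(d,u,v):
    K=d["camera_matrix"]; p=np.linalg.solve(K,[u,v,1.]); p=np.array([p[0],-p[1],-p[2]])
    return np.array(d["origin"]),rot(d["orientation"]).apply(p)
def onz(d,u,v,z):
    o,r=ray(d,u,v); return o+r*(z-o[2])/r[2]
def two(d1,p1,d2,p2):
    o1,r1=ray(d1,*p1);o2,r2=ray(d2,*p2); r1/=np.linalg.norm(r1); r2/=np.linalg.norm(r2)
    s=np.linalg.lstsq(np.c_[r1,-r2],o2-o1,rcond=None)[0]
    a=o1+s[0]*r1;b=o2+s[1]*r2; return (a+b)/2,np.linalg.norm(a-b)
def blobs(d,box,name):
    im=d["image"]; h=cv2.cvtColor(im,cv2.COLOR_RGB2HSV); H,S,V=cv2.split(h)
    m={"red":((H<8)|(H>172))&(S>150)&(V>100),"yellow":(H>20)&(H<35)&(S>150)&(V>100),"blue":(H>100)&(H<130)&(S>120)&(V>80),"black":(V<45)}[name]
    k=np.zeros(m.shape,np.uint8); x0,y0,x1,y1=box; k[y0:y1,x0:x1]=m[y0:y1,x0:x1]
    n,_,st,c=cv2.connectedComponentsWithStats(k)
    i=1+np.argmax(st[1:,4]); return c[i],st[i]
BOX={"top":(295,160,365,245),"scene":(280,185,335,228)}
def save(d,fn,box,s=8):
    x0,y0,x1,y1=box; cv2.imwrite(fn,cv2.resize(np.ascontiguousarray(d["image"][y0:y1,x0:x1,::-1]),None,fx=s,fy=s,interpolation=cv2.INTER_NEAREST))
E
python3 - <<'E'
from h import *
for n in("top","scene"):
    d=bot.get_image(n); P={}
    for c in("red","yellow","blue"):
        p,s=blobs(d,BOX[n],c); P[c]=onz(d,*p,110.5)[:2]; print(n,c,p,s,P[c].round(1))
    # frame fit red(52,28) yellow(52,-28) blue(-52,-28)
    A=np.array([[52,28],[52,-28],[-52,-28.]]);B=np.array([P[c] for c in("red","yellow","blue")])
    a=A-A.mean(0);b=B-B.mean(0)
    th=np.arctan2((a[:,0]*b[:,1]-a[:,1]*b[:,0]).sum(),(a*b).sum()); M=np.array([[np.cos(th),-np.sin(th)],[np.sin(th),np.cos(th)]])
    c=B.mean(0)-M@A.mean(0); print(n,"yaw",th,"centre",c,"res",(B-(A@M.T+c)).round(1).tolist())
    save(d,f"pics/{n}crop1.png",(285,150,375,225+25) if n=="top" else (270,170,370,245),6)
print(rot(bot.observe()["tool_rot"]).as_matrix().round(3))
E
```

```text
top red [324.35555556 176.86666667] [318 172  14  11  90] [601.9 145.1]
top yellow [347.625 184.675] [341 180  14  10  80] [587.1  91.9]
top blue [332.8        228.31428571] [326 223  15  11 105] [486.7 119.7]
top yaw -0.2734333441313603 centre [544.40283275 132.54956416] res [[-0.2, -0.4], [0.2, 0.4], [-0.0, 0.0]]
scene red [320.7625 219.8125] [314 217  14   7  80] [606.2 146.3]
scene yellow [298.85 221.6 ] [292 219  14   7  80] [590.8  92.1]
scene blue [296.44871795 195.44871795] [290 192  14   8  78] [489.4 120.7]
scene yaw -0.2763775344361072 centre [548.04367373 133.43258651] res [[0.5, 0.2], [0.4, -0.2], [-0.9, 0.0]]
[[-0.     0.974  0.226]
 [ 0.001  0.226 -0.974]
 [-1.    -0.    -0.001]]
```

```bash
sleep 0
```

```text
(no output)
```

View pics/topcrop1.png

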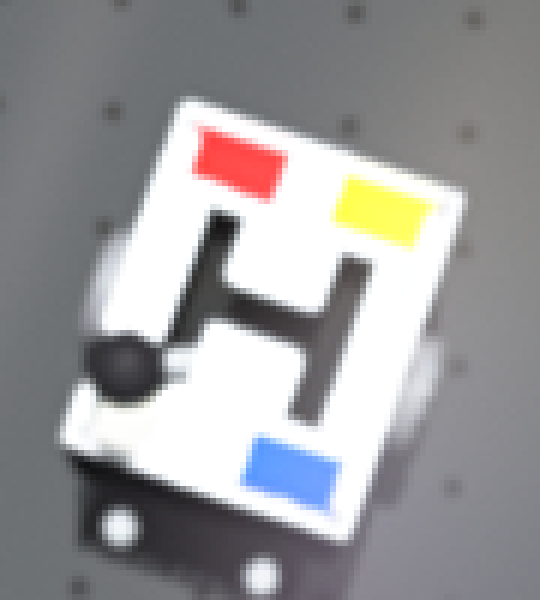

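View pics/scenecrop1.png

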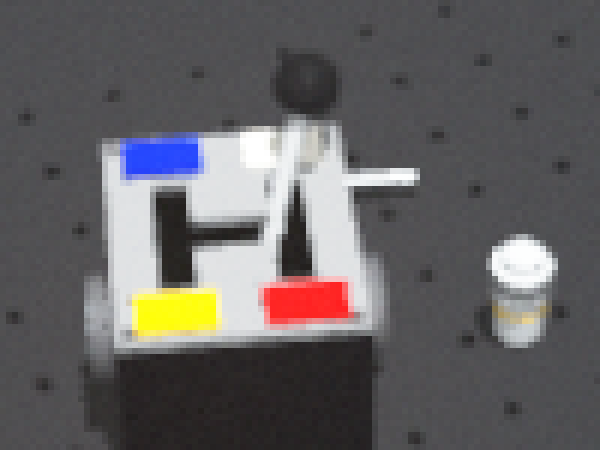

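```bash
cat >> h.py <<'E'
C=np.array([546.,133.]); YAW=-0.275
def sel(p):
    c,s=np.cos(YAW),np.sin(YAW); d=np.asarray(p)[:2]-C; return np.array([c*d[0]+s*d[1],-s*d[0]+c*d[1]])
def wor(x,y):
    c,s=np.cos(YAW),np.sin(YAW); return C+[c*x-s*y,s*x+c*y]
def st():
    o=bot.observe(); p=o["tool_pos"]; M=rot(o["tool_rot"]).as_matrix()
    print("t",round(o["time_s"],2),"tcp",p.round(1),"sel",sel(p).round(1),"F",o["contact_force"].round(1),"w",round(o["gripper_width"],1),"yawerr",round(np.arctan2(M[1,1],M[0,1])-YAW,3),"q",o["q"].round(2))
E
python3 - <<'E'
from h import *
t=bot.get_image("top"); s=bot.get_image("scene")
p,e=two(t,(306.2,211.2),s,(270+305.5/6,170+82/6)); print(p,e,sel(p))
print("top@152",sel(onz(t,306.2,211.2,152)),"scene@152",sel(onz(s,270+305.5/6,170+82/6,152)))
st(); print(wor(-85,42),wor(0,0))
M=rot(bot.observe()["tool_rot"]).as_matrix(); p=bot.observe()["tool_pos"]
print("to (560,-330,245):",(M.T@(np.array([560,-330,245])-p)/300).round(3))
E
```

```text
[514.96760508 181.35111836 151.35941489] 4.623477233985701 [-42.9959569   38.10758286]
top@152 [-43.18715351  35.73868286] scene@152 [-42.36122108  40.35693578]
t 0.3 tcp [ 152.4 -657.4  244.2] sel [-164.1 -867.6] F [ 0.   0.1 -0.1] w 87.4 yawerr 0.503 q [ 1.31  0.47 -0.05  1.53  0.02  1.14 -0.08]
[475.59882955 196.50334794] [546. 133.]
to (560,-330,245): [-0.002  1.57  -0.756]
```

>>> {"fn": "send_rows", "kwargs": {
  "motion": [
    [[-0.02,0.17,-0.07,0.1,0,0,1],[-0.04,0.34,-0.14,0.2,0,0,1],[-0.06,0.5,-0.2,0.3,0,0,1],[-0.08,0.67,-0.27,0.4,0,0,1],[-0.1,0.84,-0.34,0.5,0,0,1],[-0.1,1.0,-0.4,0.64,0,0,1],[-0.1,1.0,-0.4,0.64,0,0,1],[-0.1,1.0,-0.4,0.64,0,0,1]]
  ],
  "grip_force": 10
}}

```text
time_s: 1.3
tool_pos: [417.1, -473.1, 274.1]
tool_rot: [-0.427, -0.563, -0.427, 0.564]
contact_force: [-0.7, -1.2, -0.7]
gripper_width: 15.1
```

Run:
```python
from h import *
st()
```

```text
t 1.3 tcp [ 417.1 -473.1  274.1] sel [  40.5 -618.3] F [-0.7 -1.2 -0.7] w 15.1 yawerr 0.0 q [ 0.82  0.37 -0.05  1.61  0.02  1.16 -1.08]
```

>>> {"fn": "send_rows", "kwargs": {
  "motion": [
    [[0,0,-0.2,0,0,0,1],[0,0,-0.4,0,0,0,1],[0,0,-0.6,0,0,0,1],[0,0,-0.8,0,0,0,1],[0,0,-1,0,0,0,1],[0,0,-1,0,0,0,1]]
  ]
}}

```text
time_s: 2.05
tool_pos: [499.1, -180.4, 274.4]
tool_rot: [0.428, 0.563, 0.429, -0.562]
contact_force: [-0.6, -1.0, -0.0]
gripper_width: 0.4
```

>>> {"fn": "send_rows", "kwargs": {
  "motion": [
    [[0,0,-0.2,0,0,0,1],[0,-0.05,-0.4,0,0,0,1],[0,-0.1,-0.6,0,0,0,1],[0,-0.2,-0.8,0,0,0,1],[0,-0.3,-1,0,0,0,1],[0,-0.41,-1,0,0,0,1],[0,-0.41,-1,0,0,0,1]]
  ]
}}

```text
time_s: 2.92
tool_pos: [458.6, 140.9, 275.1]
tool_rot: [-0.429, -0.562, -0.429, 0.562]
contact_force: [0.8, -1.1, -0.6]
gripper_width: 0.4
```

Run:
```python
from h import *
st()
```

```text
t 2.92 tcp [458.6 140.9 275.1] sel [-86.3 -16.1] F [ 0.8 -1.1 -0.6] w 0.4 yawerr 0.009 q [-0.    0.15 -0.42  1.92  0.07  1.09 -2.29]
```

>>> {"fn": "send_rows", "kwargs": {
  "motion": [
    [[0,0,-0.1,0,0,0,1],[0,0,-0.18,0,0,0,1],[0.1,0,-0.18,0,0,0,1],[0.2,0,-0.18,0,0,0,1],[0.2,0,-0.18,0,0,0,1]]
  ]
}}

```text
time_s: 3.55
tool_pos: [473.0, 189.6, 213.0]
tool_rot: [-0.427, -0.561, -0.428, 0.565]
contact_force: [-0.6, 1.1, -0.7]
gripper_width: 0.7
```

Run:
```python
from h import *
st()
for n in("top","scene"):
    d=bot.get_image(n); save(d,f"pics/{n}2.png",(265,140,385,230) if n=="top" else (250,150,370,240),6)
```

```text
t 3.55 tcp [473.  189.6 213. ] sel [-85.6  34.7] F [-0.6  1.1 -0.7] w 0.7 yawerr 0.004 q [-0.09  0.27 -0.44  1.93  0.14  0.97 -2.44]
```

View pics/scene2.png

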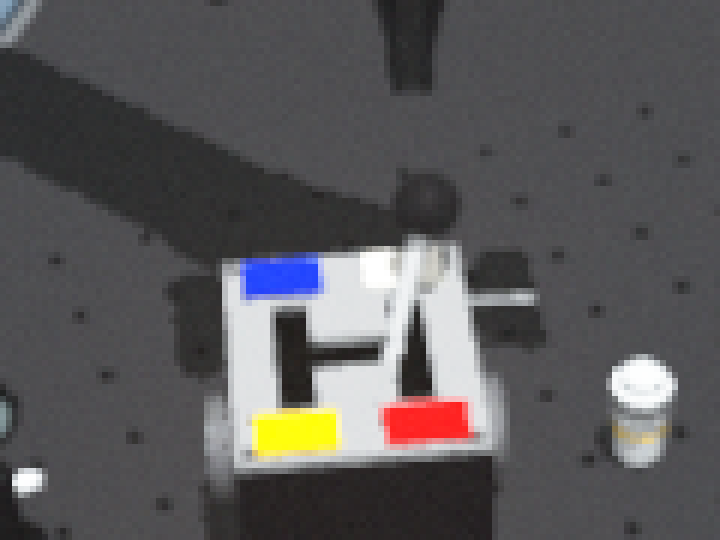

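View pics/top2.png

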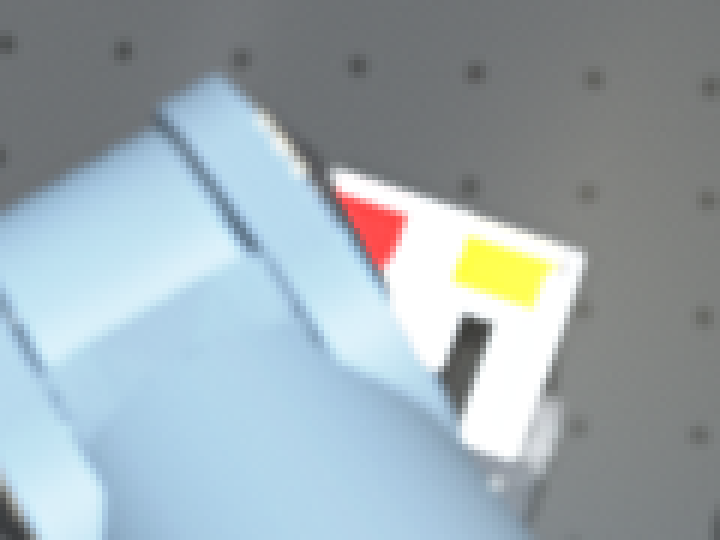

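>>> {"fn": "send_rows", "kwargs": {
  "motion": [
    [[0.1,0,-0.01,0,0,0,1],[0.19,0,-0.013,0,0,0,1],[0.19,0.02,-0.013,0,0,0,1],[0.19,0.04,-0.013,0,0,0,1],[0.19,0.06,-0.013,0,0,0,1],[0.19,0.08,-0.013,0,0,0,1],[0.19,0.1,-0.013,0,0,0,1],[0.19,0.1,-0.013,0,0,0,1]]
  ]
}}

```text
time_s: 4.65
tool_pos: [504.8, 187.2, 158.7]
tool_rot: [0.428, 0.563, 0.428, -0.562]
contact_force: [0.0, 0.2, 0.1]
gripper_width: 0.8
```

```bash
cat >> h.py <<'E'
def look(i,tops=False):
    st()
    for n in(("top","scene") if tops else ("scene",)):
        d=bot.get_image(n); save(d,f"pics/{n}{i}.png",(275,150,375,225+25) if n=="top" else (265,160,365,235),6)
E
python3 -c "
from h import *
look(3)"
```

```text
t 4.65 tcp [504.8 187.2 158.7] sel [-54.3  40.9] F [0.  0.2 0.1] w 0.8 yawerr 0.005 q [-0.1   0.38 -0.42  1.93  0.2   0.87 -2.46]
```

View pics/scene3.png

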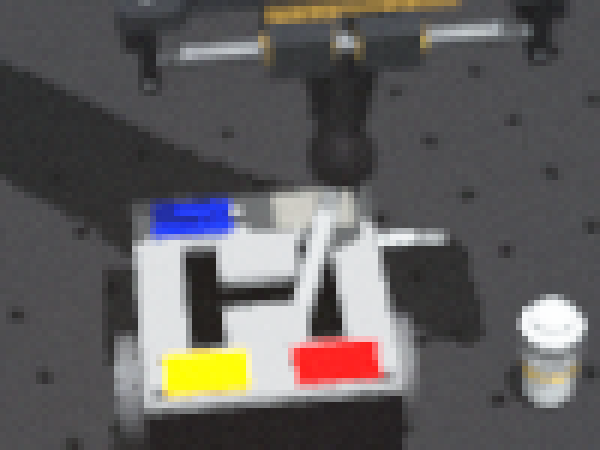

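The finger is directly behind the ball, which sits at about (322,187) in the scene view. I'll keep pushing.

>>> {"fn": "send_rows", "kwargs": {
  "motion": [
    [[0,0.02,0,0,0,0,1],[0,0.04,0,0,0,0,1],[0,0.06,0,0,0,0,1],[0,0.08,0,0,0,0,1],[0,0.08,0,0,0,0,1]]
  ]
}}

```text
time_s: 5.32
tool_pos: [528.5, 180.4, 158.6]
tool_rot: [0.428, 0.563, 0.428, -0.562]
contact_force: [-1.1, -0.0, 0.0]
gripper_width: 0.5
```

```bash
python3 -c "
from h import *
look(4)"
```

```text
t 5.33 tcp [528.5 180.4 158.6] sel [-29.7  40.9] F [-1.1 -0.   0. ] w 0.5 yawerr 0.004 q [-0.09  0.4  -0.41  1.89  0.2   0.89 -2.43]
```

View pics/scene4.png

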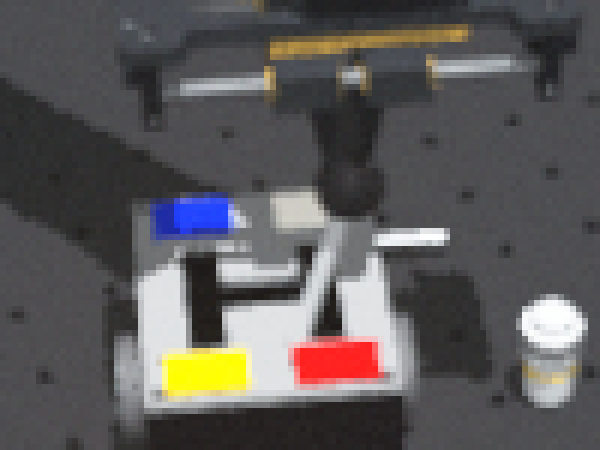

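```bash
python3 -c "
from h import *
s=bot.get_image('scene')
for z in (156,158): print(sel(onz(s,265+353/6,160+188/6,z)))
for x in(-5,0,5):
  # predicted px of ball at (x,42,158)
  p=np.r_[wor(x,42),158]; c=rot(s['orientation']).inv().apply(p-s['origin']); u=s['camera_matrix']@[c[0]/-c[2],-c[1]/-c[2],1]; print(x,u, (u[:2]-[265,160])*6)
"
```

```text
[-4.12598566 44.0379139 ]
[-1.68276117 43.78657671]
-5 [323.01112331 190.5876685    1.        ] [348.06673983 183.52601101]
0 [323.2203547  191.79316851   1.        ] [349.3221282  190.75901109]
5 [323.43113268 193.00757925   1.        ] [350.58679607 198.04547553]
```

>>> {"fn": "send_rows", "kwargs": {
  "motion": [
    [[0,0.005,0,0,0,0,1],[0,0.01,0,0,0,0,1],[0,0.01,0,0,0,0,1],[0,-0.04,0,0,0,0,1],[-0.1,-0.05,0,0,0,0,1],[-0.25,-0.05,0,0,0,0,1],[-0.3,-0.05,-0.1,0,0,0,1],[-0.3,-0.05,-0.2,0,0,0,1],[-0.3,0.1,-0.2,0,0,0,1],[-0.3,0.1,-0.2,0,0,0,1]]
  ]
}}

```text
time_s: 6.68
tool_pos: [575.0, 228.7, 248.1]
tool_rot: [0.428, 0.564, 0.426, -0.563]
contact_force: [-0.4, -0.1, 0.2]
gripper_width: 0.3
```

```bash
python3 -c "
from h import *
look(5,True)"
```

```text
t 6.67 tcp [575.  228.7 248.1] sel [ 1.9 99.9] F [-0.4 -0.1  0.2] w 0.3 yawerr 0.002 q [-0.13  0.41 -0.42  1.65  0.18  1.12 -2.45]
```

View pics/scene5.png

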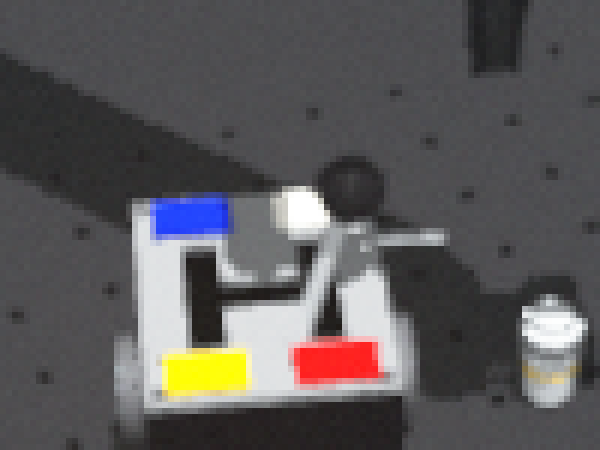

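View pics/top5.png

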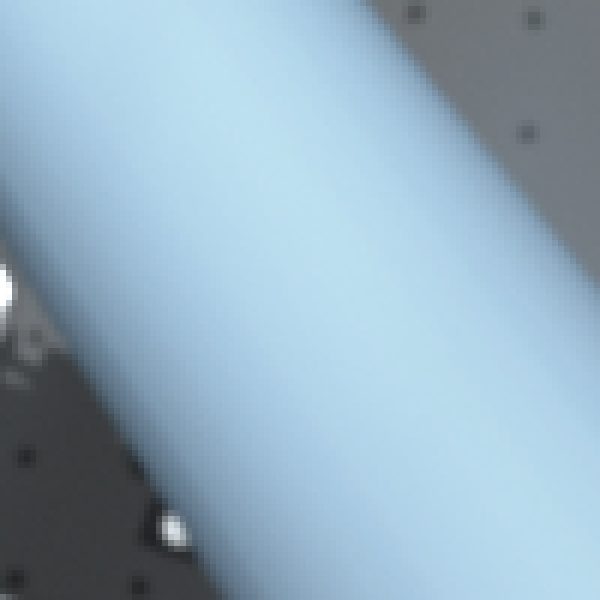

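Ball at (323.7,191.3) in the scene view, which puts it at x ≈ 0 to -2, inside the cross-channel window. Next I'll lower on its left and push right.

>>> {"fn": "send_rows", "kwargs": {
  "motion": [
    [[0.15,-0.01,0,0,0,0,1],[0.3,-0.01,0,0,0,0,1],[0.3,-0.01,0.04,0,0,0,1],[0.3,-0.01,0.08,0,0,0,1],[0.3,-0.01,0.1,0,0,0,1],[0.3,-0.01,0.12,0,0,0,1],[0.3,-0.01,0.14,0,0,0,1],[0.3,-0.01,0.14,0,0,0,1]]
  ]
}}

```text
time_s: 7.78
tool_pos: [558.8, 191.1, 159.2]
tool_rot: [0.428, 0.564, 0.428, -0.562]
contact_force: [1.8, 2.0, 1.9]
gripper_width: 0.2
```

```bash
python3 -c "
from h import *
look(6)"
```

```text
t 7.78 tcp [558.8 191.1 159.2] sel [-3.5 59.4] F [1.8 2.  1.9] w 0.2 yawerr 0.005 q [-0.09  0.45 -0.41  1.81  0.22  0.92 -2.44]
```

View pics/scene6.png

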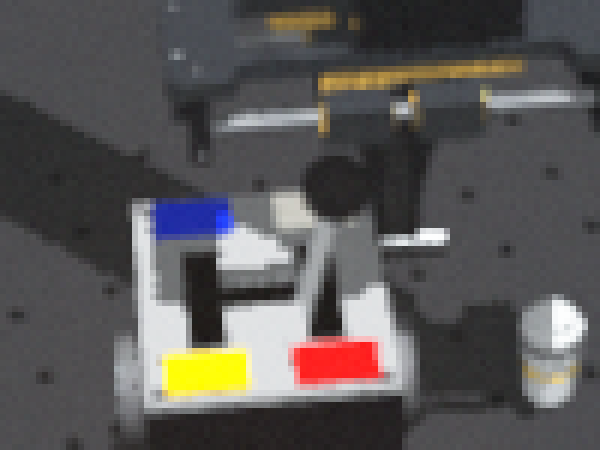

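>>> {"fn": "send_rows", "kwargs": {
  "motion": [
    [[0,0.003,0.02,0,0,0,1],[0,0.003,0.04,0,0,0,1],[0,0.003,0.05,0,0,0,1]]
  ]
}}

```text
time_s: 8.2
tool_pos: [555.3, 175.7, 158.6]
tool_rot: [0.428, 0.563, 0.428, -0.562]
contact_force: [0.5, 1.6, 2.3]
gripper_width: 0.4
```

```bash
python3 -c "
from h import *
look(7)"
```

```text
t 8.2 tcp [555.3 175.7 158.6] sel [-2.7 43.6] F [0.5 1.6 2.3] w 0.4 yawerr 0.004 q [-0.07  0.44 -0.41  1.83  0.22  0.91 -2.41]
```

View pics/scene7.png

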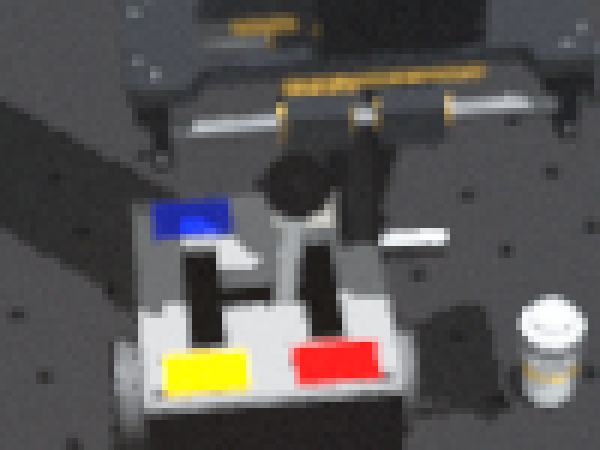

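The lever is moving freely along the cross channel, with the ball at about (314.5,191).

>>> {"fn": "send_rows", "kwargs": {
  "motion": [
    [[0,0.003,0.03,0,0,0,1],[0,0.003,0.06,0,0,0,1],[0,0.003,0.09,0,0,0,1],[0,0.003,0.12,0,0,0,1],[0,0.003,0.15,0,0,0,1],[0,0.003,0.175,0,0,0,1],[0,0.003,0.175,0,0,0,1]]
  ]
}}

```text
time_s: 9.12
tool_pos: [541.6, 123.2, 158.3]
tool_rot: [-0.428, -0.563, -0.427, 0.563]
contact_force: [0.3, 0.4, 0.1]
gripper_width: 0.3
```

```bash
python3 -c "
from h import *
look(8)"
```

```text
t 9.12 tcp [541.6 123.2 158.3] sel [ -1.5 -10.7] F [0.3 0.4 0.1] w 0.3 yawerr 0.003 q [ 0.02  0.4  -0.4   1.89  0.2   0.89 -2.33]
```

View pics/scene8.png

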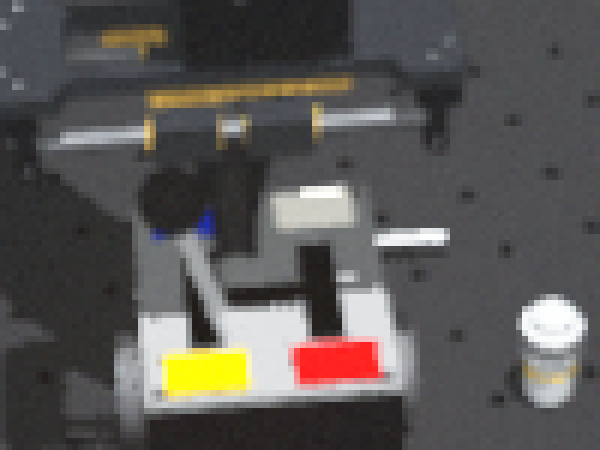

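```bash
python3 -c "
from h import *
s=bot.get_image('scene')
print(sel(onz(s,265+171/6,160+198/6,158)))
"
```

```text
[ -4.4990529  -34.94520271]
```

>>> {"fn": "send_rows", "kwargs": {
  "motion": [
    [[0,0,0.01,0,0,0,1],[0,0,0.02,0,0,0,1],[0,0,0.028,0,0,0,1],[0,0,0.028,0,0,0,1]]
  ]
}}

```text
time_s: 9.72
tool_pos: [539.5, 115.7, 158.4]
tool_rot: [0.428, 0.563, 0.427, -0.563]
contact_force: [0.0, 0.9, -0.7]
gripper_width: 0.5
```

```bash
python3 -c "
from h import *
look(9)"
```

```text
t 9.72 tcp [539.5 115.7 158.4] sel [ -1.5 -18.4] F [ 0.   0.9 -0.7] w 0.5 yawerr 0.004 q [ 0.03  0.39 -0.4   1.9   0.2   0.88 -2.31]
```

View pics/scene9.png

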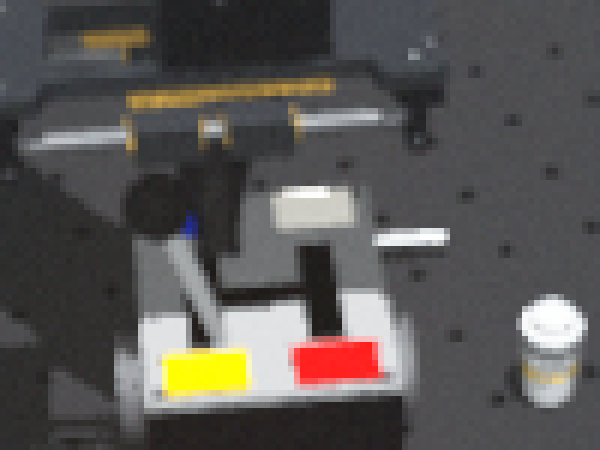

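Ball at about (290.8,193.8), so it's in the right groove. I'll go round to the far side of it.

>>> {"fn": "send_rows", "kwargs": {
  "motion": [
    [[0,0,-0.05,0,0,0,1],[-0.15,0,-0.06,0,0,0,1],[-0.3,0,-0.06,0,0,0,1],[-0.3,0.1,0,0,0,0,1],[-0.3,0.17,0.08,0,0,0,1],[-0.2,0.17,0.08,0,0,0,1],[-0.2,0.17,0.08,0,0,0,1]]
  ]
}}

```text
time_s: 10.65
tool_pos: [580.9, 79.1, 216.5]
tool_rot: [-0.427, -0.561, -0.428, 0.564]
contact_force: [-1.2, -0.6, 0.9]
gripper_width: 0.4
```

```bash
python3 -c "
from h import *
look(10,True)"
```

```text
t 10.65 tcp [580.9  79.1 216.5] sel [ 48.2 -42.4] F [-1.2 -0.6  0.9] w 0.4 yawerr 0.004 q [ 0.1   0.38 -0.39  1.76  0.17  1.03 -2.2 ]
```

View pics/scene10.png

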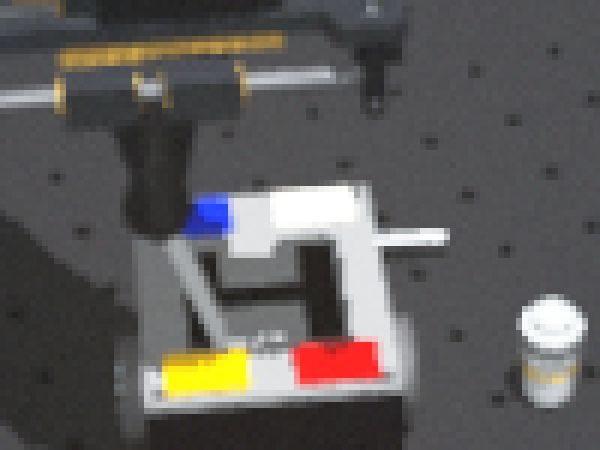

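View pics/top10.png

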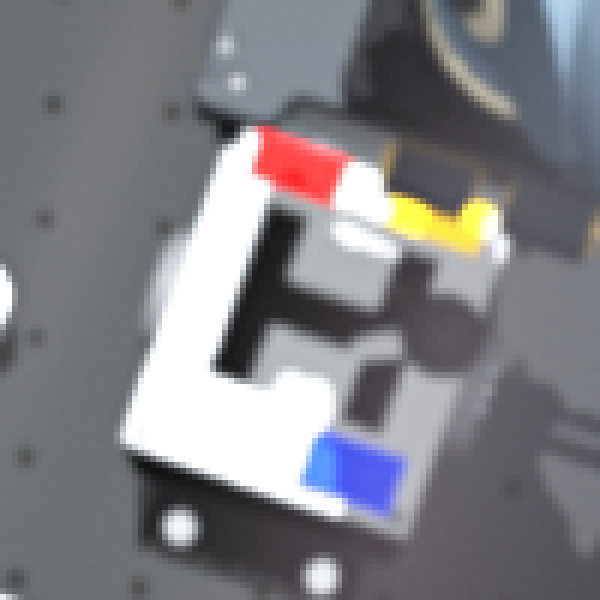

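Top view: ball at (350,205.5), above the right end of the cross channel, with the fingers beyond it on the far side. I'll lower and push toward blue.

>>> {"fn": "send_rows", "kwargs": {
  "motion": [
    [[0.1,0,0,0,0,0,1],[0.19,0,0,0,0,0,1],[0.19,-0.03,0,0,0,0,1],[0.19,-0.06,0,0,0,0,1],[0.19,-0.09,0,0,0,0,1],[0.19,-0.12,0,0,0,0,1],[0.19,-0.15,0,0,0,0,1],[0.19,-0.15,0,0,0,0,1]]
  ]
}}

```text
time_s: 11.75
tool_pos: [538.3, 92.4, 162.2]
tool_rot: [0.429, 0.563, 0.428, -0.562]
contact_force: [0.2, 0.6, 0.9]
gripper_width: 0.6
```

```bash
python3 -c "
from h import *
look(11,True)"
```

```text
t 11.75 tcp [538.3  92.4 162.2] sel [  3.6 -41.2] F [0.2 0.6 0.9] w 0.6 yawerr 0.006 q [ 0.07  0.38 -0.4   1.91  0.19  0.89 -2.26]
```

View pics/scene11.png

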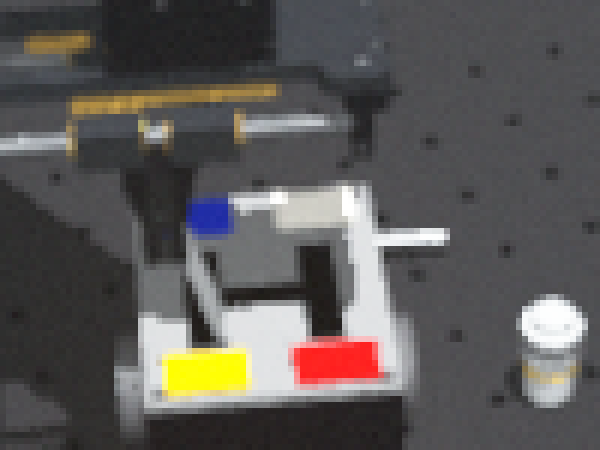

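View pics/top11.png

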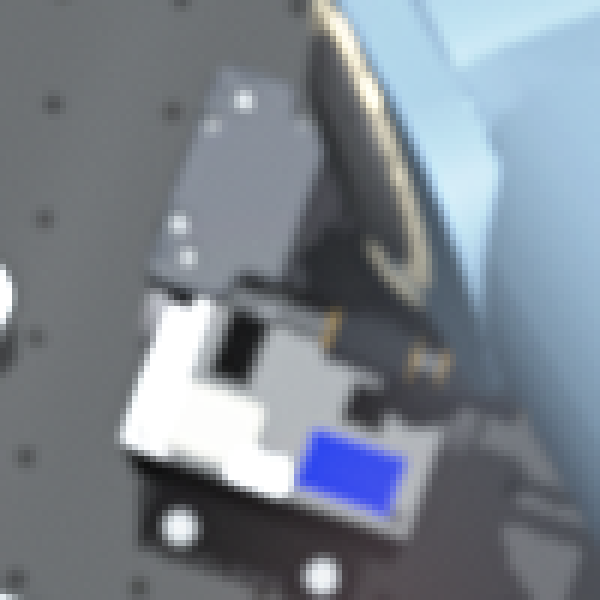

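>>> {"fn": "send_rows", "kwargs": {
  "motion": [
    [[0.015,-0.02,0,0,0,0,1],[0.015,-0.04,0,0,0,0,1],[0.015,-0.055,0,0,0,0,1],[0.015,-0.065,0,0,0,0,1],[0.015,-0.065,0,0,0,0,1]]
  ]
}}

```text
time_s: 12.48
tool_pos: [519.5, 97.4, 157.2]
tool_rot: [-0.428, -0.562, -0.428, 0.563]
contact_force: [0.2, -0.7, -0.5]
gripper_width: -0.0
```

```bash
python3 -c "
from h import *
look(12,True)"
```

```text
t 12.47 tcp [519.5  97.4 157.2] sel [-15.8 -41.5] F [ 0.2 -0.7 -0.5] w -0.0 yawerr 0.005 q [ 0.06  0.36 -0.4   1.95  0.18  0.86 -2.28]
```

View pics/top12.png

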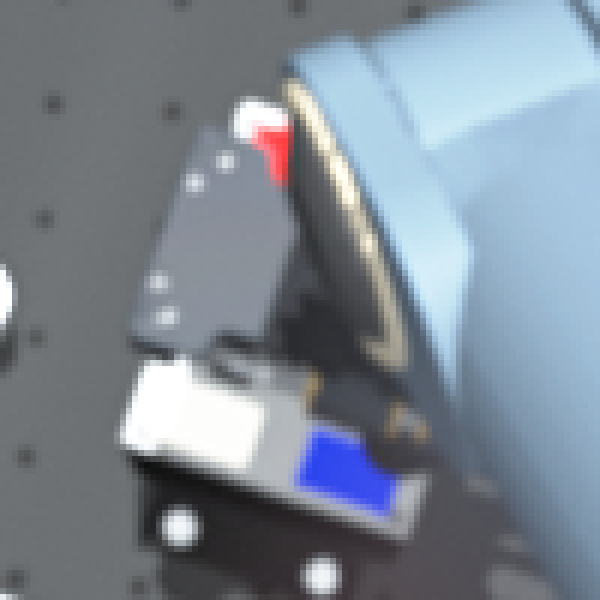

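>>> {"fn": "send_rows", "kwargs": {
  "motion": [
    [[0,-0.005,0,0,0,0,1],[0,-0.01,0,0,0,0,1],[0,-0.013,0,0,0,0,1]]
  ]
}}

```text
time_s: 12.95
tool_pos: [516.0, 98.5, 157.3]
tool_rot: [-0.428, -0.563, -0.428, 0.563]
contact_force: [1.4, 0.4, -1.1]
gripper_width: 0.9
```

>>> {"fn": "send_rows", "kwargs": {
  "motion": [
    [[0,-0.005,0,0,0,0,1],[0,-0.008,0,0,0,0,1]]
  ]
}}

```text
time_s: 13.2
tool_pos: [514.2, 99.0, 157.4]
tool_rot: [0.428, 0.563, 0.428, -0.562]
contact_force: [3.9, -0.4, -2.9]
gripper_width: 0.3
```

```bash
python3 -c "
from h import *
look(13,True)"
```

```text
t 13.2 tcp [514.2  99.  157.4] sel [-21.3 -41.3] F [ 3.9 -0.4 -2.9] w 0.3 yawerr 0.005 q [ 0.06  0.35 -0.41  1.97  0.18  0.86 -2.28]
```

View pics/top13.png

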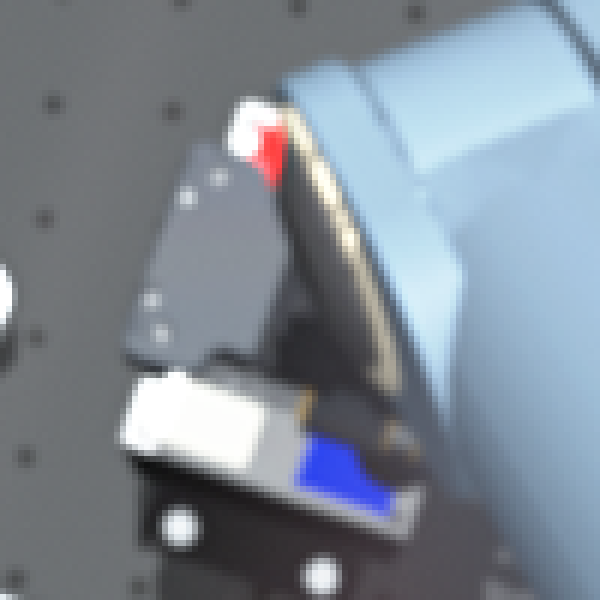

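>>> {"fn": "send_rows", "kwargs": {
  "motion": [
    [[0,-0.004,0,0,0,0,1],[0,-0.008,0,0,0,0,1]]
  ]
}}

```text
time_s: 13.55
tool_pos: [513.6, 99.2, 157.5]
tool_rot: [0.429, 0.564, 0.427, -0.561]
contact_force: [8.8, -2.3, -6.9]
gripper_width: 0.5
```

The force climbs while the tool stalls, so the lever is at its stop. Now backing off and moving clear.

>>> {"fn": "send_rows", "kwargs": {
  "motion": [
    [[0,0.03,0,0,0,0,1],[0,0.07,0,0,0,0,1],[-0.15,0.08,0,0,0,0,1],[-0.35,0.08,0,0,0,0,1],[-0.4,0.2,0.2,0,0,0,1],[-0.4,0.3,0.35,0,0,0,1],[-0.4,0.3,0.5,0,0,0,1],[-0.4,0.3,0.7,0,0,0,1],[-0.4,0.3,0.8,0,0,0,1],[-0.4,0.3,0.8,0,0,0,1]]
  ]
}}

```text
time_s: 14.8
tool_pos: [534.6, -159.3, 277.4]
tool_rot: [0.427, 0.565, 0.426, -0.563]
contact_force: [1.1, -0.7, 0.5]
gripper_width: 0.4
```

```bash
python3 -c "
from h import *
look(14,True)
d=bot.get_image('top'); cv2.imwrite('pics/top14full.png',d['image'][:,:,::-1])"
```

```text
t 14.8 tcp [ 534.6 -159.3  277.4] sel [  68.4 -284.4] F [ 1.1 -0.7  0.5] w 0.4 yawerr -0.001 q [ 0.45  0.27 -0.29  1.76  0.08  1.12 -1.71]
```

View pics/top14full.png

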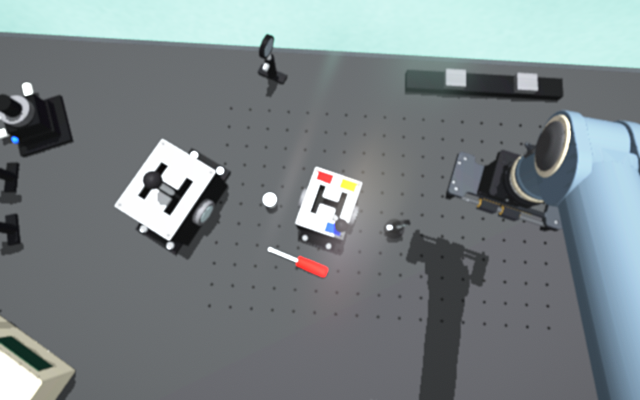

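View pics/top14.png

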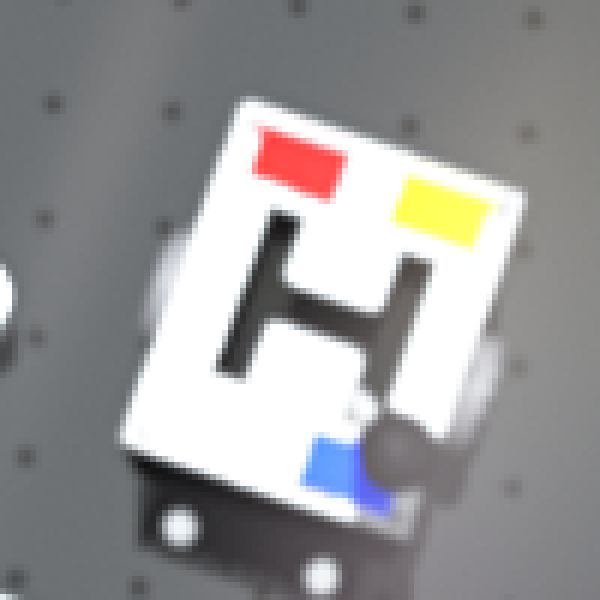

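View pics/scene14.png

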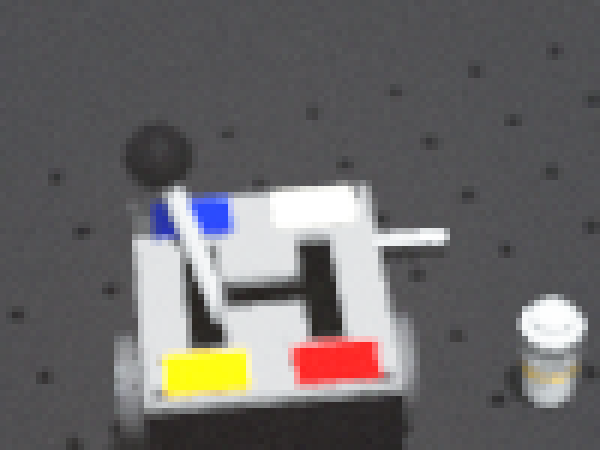

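```bash
python3 -c "
from h import *
t=bot.get_image('top');s=bot.get_image('scene')
p=two(t,(275+400/6,150+450/6),s,(265+158/6,160+155/6)); b=sel(p[0]);print(p,b,np.arcsin(b/145))
for d,u in((t,(275+400/6,150+450/6)),(s,(265+158/6,160+155/6))): b=sel(onz(d,*u,152)); print(b,np.arcsin(b/145))
"
```

```text
(array([490.54853891, 105.17942415, 149.63901029]), np.float64(5.459173234627572)) [-45.81329124 -41.83289762] [-0.32146171 -0.29266272]
[-46.17595222 -44.53931196] [-0.32409902 -0.31221538]
[-42.76091096 -39.09903711] [-0.29935383 -0.27302803]
```

```bash
python3 -c "
from h import *
st(); bot.finish_job()"
```

```text
t 15.05 tcp [ 536.1 -154.2  277.6] sel [  68.5 -279.1] F [-0.   0.6 -0.7] w 0.5 yawerr 0.008 q [ 0.45  0.26 -0.3   1.76  0.08  1.12 -1.71]
the job is handed in; nothing more can be done
```

I moved the lever from the white slot to the blue one (near-right) and handed the job in at about 15 s of the 61 s allowed. I used three pushes with the closed fingertips: forward to the cross channel, right along it, then back into the blue slot. I never gripped the lever, then moved the arm clear.

**Lever:** The last two-view check put lever_fore at about -0.32 and lever_side at about -0.29. At the stop the reading rose to about 11 N in total while the tool stalled; the limit is 30 N.

**Other objects:** The objective, lens post and screwdriver look unmoved in the last top picture. I checked this by eye only and did not measure it.

**Disagreement:** The two cameras differ by about 3 to 5 mm on the ball's position. Read singly, they give lever_fore as -0.30 and -0.32, both beyond the 0.26 needed. For lever_side they give -0.27 and -0.31, both beyond 0.2. No check failed.

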